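Let an orange out of the pantry chute and ease its lid shut

TASK

Press the red lever paddle of the fruit chute all the way down with your fingertips, so that the linked blue lid lifts and the orange rolls out into the green colander. Then let the paddle come up slowly under your fingers, right to the top, so that the lid settles shut without slamming, and finish clear. Work only the paddle: do not touch the lid or the orange, do not pick anything up, and leave the colander and everything else where they stand.

Things in the scene. Friction and masses are not known exactly. Their poses are not given: they have to be found in the camera images.
- dispenser: Fruit chute, fixed: pine block with a cream open-topped sloping trough 245 mm long, 100 mm wide, walls 170 mm high (200 mm at the lid). Origin on the slab under the trough's middle; x points up the trough (the orange rolls to -x over a lip at x -100, z 95 mm), y to the lever's side, roughly towards the robot. Dark linkage box on that side at x -45 to 15, y up to 72, z up to 205 mm.
- paddle_top (a point): Middle of the red lever paddle's upper face (55 mm along the chute's x, 50 across, 10 thick). At rest it lies at x 104, y 102, z 220 mm in the chute's frame, tilted 16 degrees (rising to +x). It moves with the paddle, on an arc of 110 mm radius about a level pivot at x 0, z 185 mm; fully pressed it is at x 107, z 160 mm, tilted 15 degrees the other way.
- lever (a joint): Lever angle, 0 at rest (paddle up) to 0.55 rad (paddle fully down, on its stop). A spring returns it: pressing takes roughly 4 N at the top to 8 N at the bottom. Let go with more than about 3 mm of paddle travel left (or followed up faster than about 150 mm/s), it flies up and the lid bangs shut.
- lid (a joint): Lid angle, 0 shut to 1.1 rad fully lifted (about level); it is linked to the lever and always turns twice the lever's angle. It has no other catch.
- lid_edge (a point): Middle of the free lower edge of the blue lid, a plate 100 x 84 x 5 mm that closes the low (-x) end of the trough; its hinge runs along the chute's y at x = -48, z = 187 mm. Shut, it slopes down and out at 60 degrees to the lip. Not to be touched.
- orange: An orange, ball 64 mm across, 0.1 to 0.2 kg, loose in the trough and leaning on the inside of the shut lid. With the lever fully pressed it rolls out by itself and drops into the colander within about 1 s.
- orange_center (a point): Centre of the orange.
- colander: Green enamel colander, loose, under the chute's lip: rim 210 mm across, 78 mm high, foot 124 mm across, floor 6 mm thick, two loop handles reaching 136 mm from the middle. Origin: middle of its underside; z up.
- jar1: Empty clip-top glass jar, 90 mm across, 172 mm high over all, loose; origin at the middle of its underside.
- jar2: Second such jar.
- jar3: Third such jar.
- butter_dish: White ceramic butter dish, 100 x 180 mm, 76 mm high, loose; origin at the middle of its underside, long side along its y.
- measuring_cup: Stainless measuring cup, 72 mm across, 60 mm high, with a flat handle reaching 110 mm along its y, loose; origin at the middle of its underside.
There are look-alikes about, which are no part of the job. Of the things shaped like the orange, the orange one is meant. What is shaped like the jar1 but yellow is not meant.

How it is judged:
By the outcome, as a careful person would: the job done as asked, in the order asked, and still so for the second after the job is handed in, with the robot touching nothing.
It also fails if it takes over 42 s, if anything falls off the work surface, if the arm or the gripper's body presses on something with over 40 N, if the wrist force passes 120 N, or if a joint passes its speed limit or range.

ROBOT

A 6-joint arm with a two-finger parallel gripper is mounted at the origin on the work surface. World frame = base frame: x ahead of the robot, y to its left, z up, the work surface at z = 0. Lengths are in m, angles in rad, forces in N, time in s.
With the tool pointing down it reaches from about 0.425 to 0.925 m from the base axis. Payload 12.5 kg.
Tool frame: the origin (TCP) lies midway between the tips of the shut fingers; the grasp point (between the pads) lies 19 mm behind it; x points along the fingers, y is the direction in which the jaws open and shut, and the axes are right-handed (so a half turn about x gives the same grasp; the last joint's range is limited). The gripper opens to 85 mm and grips with 20 to 120 N. Pads are 22 mm wide; open, the fingers measure 114 mm over their backs; the gripper's body (76 mm by 85 mm) begins 54 mm behind the grasp point. The pads swing forward as they close: fully open they stand 13 mm farther back than shut.
Start: joints at [1.044, 0.491, 1.559, -0, 1.092, -0.106], TCP at [0.255, 0.571, 0.231] pointing down, gripper open.
Joint ranges: [-3.1, 3.1], [-0.84, 2.19], [0.05, 2.79], [-1.13, 4.28], [0.06, 2.93], [-2.69, 2.69]. Speed limits (rad/s): [2.22, 2.22, 2.79, 3.14, 3.14, 3.14].

INTERFACE

Orientations are given as a unit quaternion [x, y, z, w].
In Python, from plant import manip, grip, imaging, job, models gives the robot as it stands. Calls block until the motion is done:
- manip.move_pose(position, orientation): joint-space move of the TCP to a pose.
- manip.move_l(position, ori=None, feed=0.15): straight line of the TCP; ori=None keeps the orientation; feed is the mean speed in m/s.
- manip.set_joints(angles): joint-space move.
- grip(opening, force=None): opening from 0.0 (shut) to 1.0 (fully open); force is the grip in N (None keeps the last); returns when the fingers have stopped.
- manip.dwell(seconds).
- manip.inverse_kinematics(position, orientation): joint angles nearest the present ones, or None.
- manip.observe(): the state.
- imaging.get_image(name): name is "side" or "top" or "wrist"; returns (picture, depth): 400x640x3 uint8, red, green, blue; 400x640 float32, m along the optical axis (not along the pixel's ray), 0 where there is no reading.
- imaging.camera_info(name): a dict with "mtx" (3x3 intrinsics, pixels), "R" (3x3) and "t" (3): a world point X has camera coordinates R X + t. Camera axes: x right, y down, z forward; pixel columns grow to the right and rows downward; lengths in m; the calibration is good to about 2 mm. A picture is of the moment at which its call begins: read the wrist's pose just before it. camera_info takes no time and is no camera call; for the wrist camera it gives the pose at the moment of the call.
A pose or a line that the arm cannot do raises manip.Unreachable and nothing moves.
- job.sign_off(): hands the job in, once; it reports no verdict.
Trained networks look in the newest picture that a camera, given by its name, has taken for a name from the list of things; names that differ only in an ending like _2 or _b are one class to them, and where a whole thing is asked for, a point or a joint stands for the part that bears it (a point fixed in the world has none). Each returns a list of dicts, best first, with "conf" (0 to 1); they miss things now and then, are a little off and sometimes report something else, mostly with a low value. They report only what shows in the picture. A call takes as long as a camera call. They do not tell look-alikes from the thing itself.
- models.find_in(camera, thing): "at" ([x, y, z] in m, in world coordinates, good to about 4 mm: the middle of the surface that is visible of it).
The state is a dict: "t": time; "q": joint angles; "dq": joint speeds; "tau": joint torques, N m; "ee_pos": TCP position; "ee_rot": TCP orientation; "contact_force": force on the tool from outside, world axes, zero at the start; "ft_torque": the same for the moment, N m; "opening": opening from 0.0 (shut) to 1.0 (fully open).
Only numpy, scipy, OpenCV 4.12 (cv2) and the standard library are available. Lean on these libraries where they do the work, as an engineer would, in place of code of your own. Each camera call takes 0.05 s, during which the arm holds its last target.

## Working session

There is one attempt and no reset: what is moved stays moved. The work goes in short steps, each a Python script; the robot and the scene stay as the last script left them, time stands still between calls to the robot, and variables do not carry over. Pictures are saved under pics/ and viewed, and the job is handed in when it is done.

```bash
ls; mkdir -p pics
python3 - <<'E'
from plant import manip, grip, imaging, job, models
import cv2
for n in ["side","top","wrist"]:
    p,d=imaging.get_image(n); cv2.imwrite(f"pics/{n}0.png",p[:,:,::-1])
    i=imaging.camera_info(n); print(n,i)
    for th in ["dispenser","paddle_top","orange","colander","lid_edge"]:
        try: print(th,[(r["conf"],r["at"]) for r in models.find_in(n,th)][:4])
        except Exception as e: print(th,e)
s=manip.observe(); print(s)
E
```

```text
pics
side {'mtx': array([[509.8427693 ,   0.        , 316.35184582],
       [  0.        , 509.8427693 , 198.78529682],
       [  0.        ,   0.        ,   1.        ]]), 'R': array([[-0.98948323, -0.14375639, -0.01603267],
       [-0.09743464,  0.74432994, -0.6606659 ],
       [ 0.10690854, -0.65215569, -0.75050884]]), 't': array([0.51846178, 0.13720039, 1.67123375])}
dispenser [(0.97, [0.5783, 0.1377, 0.1347])]
paddle_top [(0.6, [0.501, 0.1973, 0.2173])]
orange [(0.8, [0.5612, 0.0502, 0.158]), (0.71, [0.7145, 0.0211, 0.051]), (0.52, [0.4155, 0.1177, 0.0493])]
colander [(0.88, [0.4986, -0.1641, 0.0393])]
lid_edge []
top {'mtx': array([[426.2516764 ,   0.        , 323.57214022],
       [  0.        , 426.2516764 , 200.2777111 ],
       [  0.        ,   0.        ,   1.        ]]), 'R': array([[-1.09860649e-02, -9.99939240e-01, -9.07433087e-04],
       [-9.78055239e-01,  1.09344420e-02, -2.08058615e-01],
       [ 2.08055895e-01, -1.39822577e-03, -9.78115939e-01]]), 't': array([0.0106523 , 0.53348495, 1.61039283])}
dispenser [(0.93, [0.5588, 0.1059, 0.1397])]
paddle_top [(0.54, [0.50
[... 846 characters left out ...]
248, 0.5285, 0.0136])]
colander []
lid_edge []
{'t': 0.9, 'q': array([ 1.04439194e+00,  4.90872401e-01,  1.55891779e+00,  2.04708729e-05,
        1.09169225e+00, -1.05613308e-01]), 'dq': array([-0.00188497,  0.00096274,  0.00038078, -0.00199219, -0.00179963,
        0.00055555]), 'tau': array([ 5.32906124e-04, -6.18245173e+01, -2.61846614e+01, -5.83098335e-05,
        3.33173912e-04,  5.37332227e-06]), 'ee_pos': array([0.25528873, 0.57049429, 0.23133796]), 'ee_rot': array([ 0.14771924,  0.69150723, -0.14764117,  0.69151924]), 'contact_force': array([-0.34442151,  0.3187031 , -1.00932902]), 'ft_torque': array([ 1.39293599e-02,  1.38630933e-02, -8.52629504e-05]), 'opening': 1.0003364404087678}
```

View pics/side0.png

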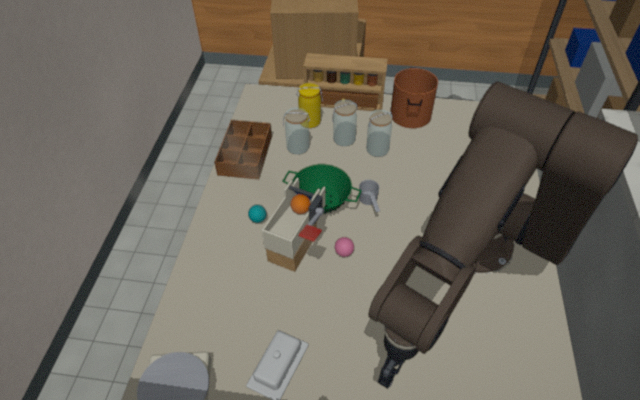

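View pics/top0.png

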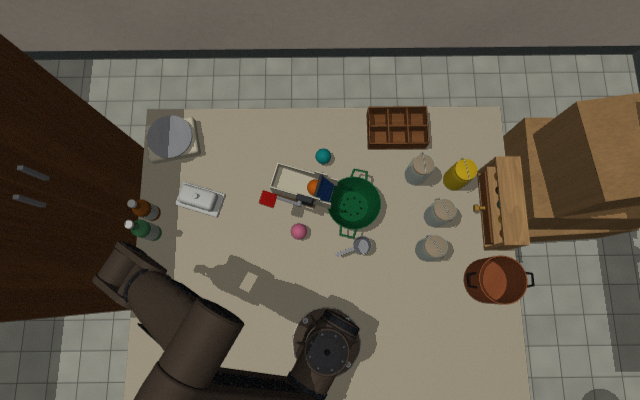

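Candidates: the orange is the orange ball at side (300,204) and top (314,187). The pink ball at side (344,246) and the teal ball at side (257,213) are look-alikes. The paddle is the red patch at side (311,233) and top (268,199). Next I'll crop in close and measure.

```bash
cat > h.py <<'E'
from plant import manip, grip, imaging, job, models
import cv2, numpy as np
def cloud(n):
    i=imaging.camera_info(n); p,d=imaging.get_image(n)
    v,u=np.indices(d.shape); K=i["mtx"]
    c=np.stack([(u-K[0,2])/K[0,0]*d,(v-K[1,2])/K[1,1]*d,d],-1)
    return p,d,(c-i["t"])@i["R"]   # R^T(c-t)
E
python3 - <<'E'
from h import *
tot=[];wall=[]
for n,(a,b,c,e) in {"side":(160,280,240,370),"top":(140,240,240,400)}.items():
    p,d,X=cloud(n)
    cv2.imwrite(f"pics/{n}1.png",cv2.resize(p[a:b,c:e,::-1],None,fx=5,fy=5))
    h=cv2.cvtColor(p,cv2.COLOR_RGB2HSV); 
    box=np.zeros(d.shape,bool); box[a:b,c:e]=1
    H,S,V=h[...,0].astype(int),h[...,1],h[...,2]
    red=box&((H<5)|(H>174))&(S>190)&(V>80)&(d>0)&(X[...,2]>.19)
    P=X[red]; print(n,"red",len(P),np.median(P,0),P.mean(0),P.min(0),P.max(0))
    (cx,s,ang)=cv2.minAreaRect(P[:,:2].astype(np.float32)); print(cx,s,ang)
    q,w,vt=np.linalg.svd(P-P.mean(0)); print("normal",vt[2], w)
    org=box&(H>6)&(H<16)&(S>200)&(V>150)&(d>0)&(X[...,2]>.1); print("orange",X[org].mean(0) if org.any() else 0)
    w=box&(d>0)&(X[...,2]>.163)&(X[...,2]<.21)&(S<90)&(V>110)
    Q=X[w]; print("wall",len(Q),cv2.minAreaRect(Q[:,:2].astype(np.float32)),np.median(Q[:,2])); wall.append(Q)
    np.save(f"{n}w.npy",Q)
    gr=(H>60)&(H<85)&(S>150)&(d>0)&(X[...,2]>.07)&(X[...,2]<.085)&(abs(X[...,0]-.52)<.15)&(abs(X[...,1]+.13)<.2)
    G=X[gr]; print("rim",len(G),cv2.minEnclosingCircle(G[:,:2].astype(np.float32)) if len(G) else 0)
E
```

```text
side red 5 [0.48774291 0.19405428 0.2177526 ] [0.49011158 0.19220328 0.2181481 ] [0.48472837 0.18517117 0.21735189] [0.500261   0.19468525 0.21998321]
(0.4932810962200165, 0.19098776578903198) (0.0031681042164564133, 0.017893366515636444) 60.23480224609375
normal [-0.28917099 -0.38246403 -0.87755422] [0.0142075  0.00299059 0.00166093]
orange [0.56281135 0.04744476 0.16564768]
wall 469 ((0.5596014261245728, 0.08520568907260895), (0.24008846282958984, 0.14245517551898956), 73.134521484375) 0.17146115778425533
rim 154 ((0.504112720489502, -0.11443433165550232), 0.11749166250228882)
top red 190 [0.50609721 0.20076377 0.22105005] [0.50653824 0.20127117 0.22148078] [0.47995897 0.17372155 0.20377278] [0.53228173 0.22983098 0.23374933]
(0.5067155957221985, 0.20128902792930603) (0.04983869940042496, 0.045514173805713654) 74.98796081542969
normal [ 0.07837017  0.29215001 -0.95315607] [0.20552072 0.18295341 0.04416115]
orange [0.56444527 0.04523163 0.16814759]
wall 238 ((0.558213472366333, 0.08518572896718979), (0.2344040721654892, 0.1414850950241089), 74.22706604003906) 0.17286889438257563
rim 202 ((0.5190329551696777, -0.11510372906923294), 0.13500632345676422)
```

```bash
ls pics
```

```text
side0.png
side1.png
top0.png
top1.png
wrist0.png
```

View pics/side1.png

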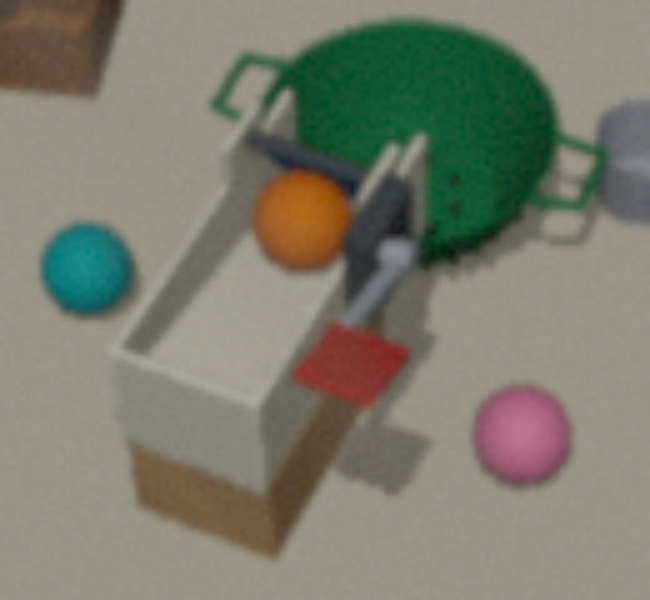

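View pics/top1.png

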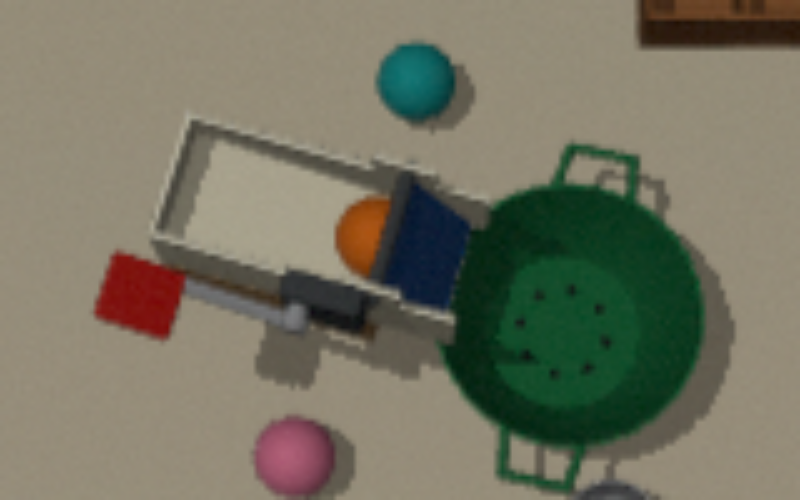

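The crops show the orange ball leaning on the inside of the blue lid. The red paddle is beside the trough and free. The colander sits under the lip, and pink and teal are decoys. The chute's x axis is at about 75° in the world frame and the paddle centre is about (0.5065, 0.201, 0.221), which matches the described geometry. Next: shut the fingers and hover above the paddle.

Run:
```python
from h import *
from scipy.spatial.transform import Rotation as Rn
a=np.deg2rad(74.8); cx=np.array([np.cos(a),np.sin(a),0]); cy=np.array([-np.sin(a),np.cos(a),0]); dn=np.array([0,0,-1.])
q0=manip.observe()["q"]; best=None; tgt=np.array([.5065,.2012,.30])
for y in (cy,-cy):
    R=np.stack([dn,y,np.cross(dn,y)],1); o=Rn.from_matrix(R).as_quat()
    q=manip.inverse_kinematics(tgt,o); print(o,q)
    if q is not None and (best is None or abs(q-q0).sum()<best[0]): best=(abs(np.array(q)-q0).sum(),o)
np.save("ori.npy",best[1])
grip(0.0,40)
manip.move_pose(tgt,best[1])
s=manip.observe(); print(s["t"],s["ee_pos"],s["contact_force"],s["opening"])
manip.move_l([.5065,.2012,.245],feed=.1)
for n in ("side","top","wrist"):
    p,d=imaging.get_image(n); cv2.imwrite(f"pics/{n}2.png",p[:,:,::-1] if n=="wrist" else cv2.resize(p[130:290,200:440,::-1],None,fx=3,fy=3))
s=manip.observe(); print(s["t"],s["ee_pos"],s["contact_force"])
```

```text
[-0.42947957  0.56173597  0.42947957  0.56173597] [ 2.56906980e-01  3.10821465e-01  1.66117334e+00 -4.44089210e-16
  1.16959785e+00 -2.61939563e+00]
[ 0.56173597  0.42947957 -0.56173597  0.42947957] [ 2.56906980e-01  3.10821465e-01  1.66117334e+00 -4.44089210e-16
  1.16959785e+00  5.22197026e-01]
3.425 [0.5062561  0.20194573 0.29987568] [-0.63886838  0.88537603 -0.23826686] -0.0010536868558676882
4.275 [0.50672233 0.20130778 0.24567227] [ 0.49345762  0.33520431 -0.67324157]
```

View pics/side2.png

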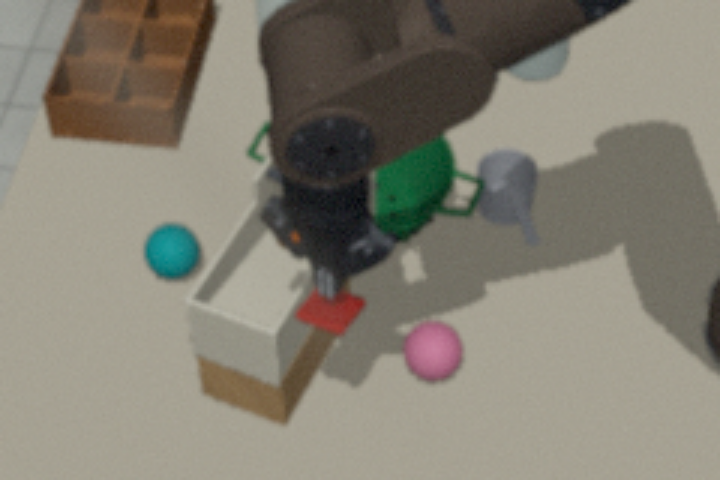

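View pics/wrist2.png

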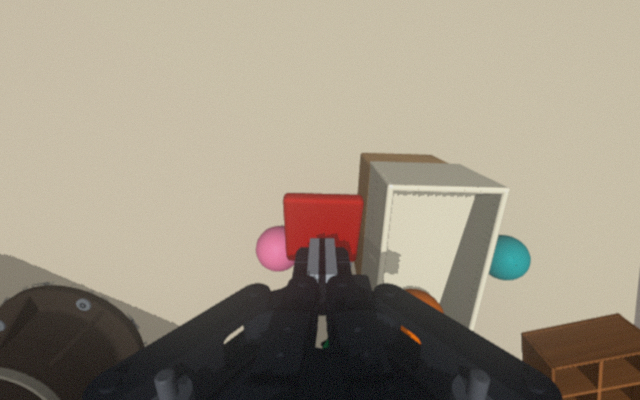

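The side view has the fingertips at about (330,290), over the red paddle. The wrist view has the tips at (322,250), centred across the paddle (285–362). Both look good, so I'll press slowly while watching the force.

Run:
```python
from h import *
P=[.5065,.2012]
def go(z,f):
    manip.move_l([*P,z],feed=f); s=manip.observe(); print("%.2f z%.4f F %s"%(s["t"],s["ee_pos"][2],np.round(s["contact_force"],1))); return s
for z in (.225,.21,.195,.18,.172): s=go(z,.05)
z=.172
while z>.154:
    z-=.001; s=go(z,.02)
    if s["contact_force"][2]>20: break
print("final",z)
manip.dwell(1.2)
for n in ("side","top","wrist"):
    p,d=imaging.get_image(n); cv2.imwrite(f"pics/{n}3.png",p[:,:,::-1] if n=="wrist" else cv2.resize(p[130:290,200:440,::-1],None,fx=3,fy=3))
    print([(r["conf"],r["at"]) for r in models.find_in(n,"orange")])
s=manip.observe();print(s["t"],s["contact_force"])
```

```text
4.83 z0.2248 F [ 0.   0.7 -0.3]
5.28 z0.2096 F [-0.1  0.2  0.3]
5.72 z0.1948 F [-0.2 -0.1 -0.3]
6.17 z0.1803 F [-0.8  0.7  6.7]
6.48 z0.1724 F [-1.2 -1.4  6.7]
6.73 z0.1716 F [-1.5 -2.4  6.3]
6.98 z0.1706 F [-0.2 -2.9  6.2]
7.23 z0.1696 F [-2.2 -2.2  7.4]
7.48 z0.1686 F [-1.  -2.9  7.9]
7.73 z0.1676 F [-1.5 -3.4  7.5]
7.98 z0.1666 F [-1.1 -2.7  7.3]
8.23 z0.1656 F [-0.9 -2.   7.8]
8.48 z0.1647 F [-0.3 -2.3  8.3]
8.73 z0.1637 F [-1.  -2.4  8. ]
8.98 z0.1628 F [-1.1 -2.4  8.8]
9.23 z0.1626 F [-2.8 -2.5 18.1]
9.48 z0.1624 F [-5.3 -4.3 24.9]
final 0.15999999999999998
[(0.85, [0.4147, 0.1169, 0.0498]), (0.71, [0.7125, 0.0191, 0.0506])]
[(0.75, [0.509, -0.104, 0.0617]), (0.67, [0.4111, 0.0981, 0.0507]), (0.55, [0.7142, 0.0014, 0.0527])]
[(0.94, [0.4257, 0.1283, 0.048]), (0.61, [0.7392, 0.0059, 0.064])]
10.9833 [-5.85553741 -4.80951622 26.03092297]
```

View pics/side3.png

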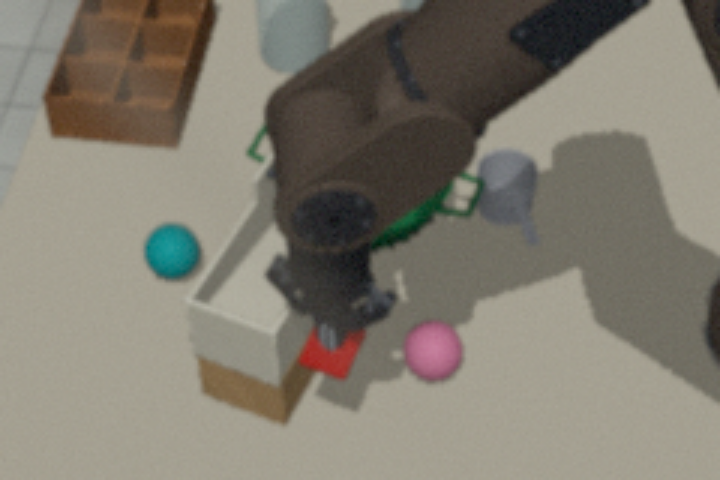

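View pics/top3.png

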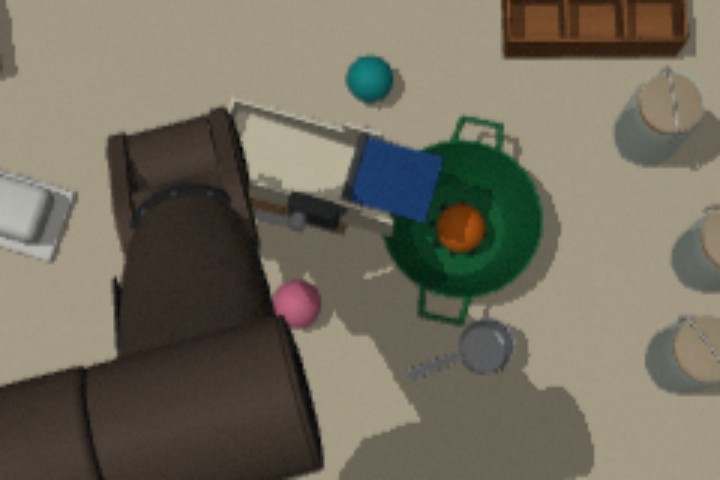

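View pics/wrist3.png

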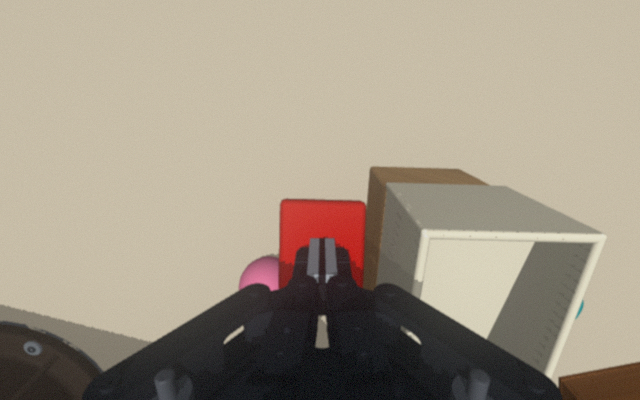

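The top view shows the blue lid lifted level at (395,178) and the orange in the colander at (460,228). The stop was felt at TCP z 0.1625. Force was near zero between z 0.22 and 0.19, which I didn't expect, so I'll come up slowly and take wrist pictures on the way.

Run:
```python
from h import *
P=[.5065,.2012]
for k,z in enumerate((.168,.176,.184,.192,.198)):
    manip.move_l([*P,z],feed=.02); s=manip.observe(); print("%.2f z%.4f F %s"%(s["t"],s["ee_pos"][2],np.round(s["contact_force"],1)))
    p,d,X=cloud("wrist")
    h=cv2.cvtColor(p,cv2.COLOR_RGB2HSV);m=((h[...,0]<5)|(h[...,0]>174))&(h[...,1]>180)&(d>0)&(d<.35)&(X[...,2]>.1)
    Q=X[m]; c,*_=np.linalg.lstsq(np.c_[Q[:,:2]-P,np.ones(len(Q))],Q[:,2],rcond=None); print("paddle z at tip %.4f"%c[2],"slope along x %.1f"%np.degrees(np.arctan(c[:2]@[.262,.965])), len(Q))
cv2.imwrite("pics/wrist4.png",p[:,:,::-1])
p,d=imaging.get_image("top"); cv2.imwrite("pics/top4.png",cv2.resize(p[130:290,200:440,::-1],None,fx=3,fy=3))
```

```text
11.53 z0.1689 F [1.2 4.  7. ]
paddle z at tip 0.1679 slope along x -12.1 4406
12.13 z0.1769 F [0.7 6.1 6.4]
paddle z at tip 0.1766 slope along x -7.7 4516
12.73 z0.1849 F [0.6 4.7 6.1]
paddle z at tip 0.1852 slope along x -3.2 4533
13.33 z0.1926 F [2.1 3.5 5. ]
paddle z at tip 0.1932 slope along x 0.9 4430
13.83 z0.1980 F [ 2.1 -2.6  4. ]
paddle z at tip 0.1984 slope along x 3.4 4384
```

The paddle is staying under the tips, with the tip and paddle z agreeing. I'll carry on to the top.

Run:
```python
from h import *
P=[.5065,.2012]
for k,z in enumerate((.204,.210,.215,.219,.222,.225,.228,.232)):
    manip.move_l([*P,z],feed=.015); s=manip.observe(); print("%.2f z%.4f F %s"%(s["t"],s["ee_pos"][2],np.round(s["contact_force"],1)))
    p,d,X=cloud("wrist")
    h=cv2.cvtColor(p,cv2.COLOR_RGB2HSV);m=((h[...,0]<5)|(h[...,0]>174))&(h[...,1]>180)&(d>0)&(d<.35)&(X[...,2]>.1)
    Q=X[m]; c,*_=np.linalg.lstsq(np.c_[Q[:,:2]-P,np.ones(len(Q))],Q[:,2],rcond=None); print("   paddle z at tip %.4f"%c[2],"slope %.1f"%np.degrees(np.arctan(c[:2]@[.262,.965])))
```

```text
14.48 z0.2040 F [-2.5 -3.   4.1]
   paddle z at tip 0.2039 slope 6.2
15.08 z0.2101 F [-0.8 -1.3  2.8]
   paddle z at tip 0.2097 slope 9.0
15.62 z0.2151 F [-1.3 -2.8  4. ]
   paddle z at tip 0.2144 slope 11.1
16.08 z0.2191 F [-1.3 -1.7  3. ]
   paddle z at tip 0.2182 slope 12.8
16.48 z0.2221 F [ 0.1 -2.1  2. ]
   paddle z at tip 0.2210 slope 13.7
16.88 z0.2250 F [-0.2  0.1  0.1]
   paddle z at tip 0.2218 slope 14.1
17.28 z0.2281 F [-1.  -0.1 -0.6]
   paddle z at tip 0.2217 slope 14.4
17.75 z0.2321 F [-0.1 -0.3 -0. ]
   paddle z at tip 0.2218 slope 14.5
```

The paddle reached the top with under 1 mm of travel left when contact ended. Now I'll retreat and check.

Run:
```python
from h import *
manip.move_l([.5065,.2012,.33],feed=.1)
manip.set_joints([1.044,.491,1.559,0,1.092,.52])
manip.dwell(.3)
for n in ("side","top"):
    p,d=imaging.get_image(n); cv2.imwrite(f"pics/{n}5.png",cv2.resize(p[100:300,180:480,::-1],None,fx=2.6,fy=2.6))
    for t in ("orange","paddle_top","colander","lid_edge"): print(n,t,[(r["conf"],r["at"]) for r in models.find_in(n,t)][:3])
s=manip.observe();print(s["t"],s["ee_pos"],s["contact_force"])
```

```text
side orange [(0.57, [0.4144, 0.1168, 0.0504]), (0.53, [0.7128, 0.0183, 0.0522]), (0.49, [0.5017, -0.1058, 0.0605])]
side paddle_top [(0.59, [0.5047, 0.1957, 0.2189])]
side colander [(0.91, [0.4925, -0.1665, 0.0458])]
side lid_edge [(0.59, [0.5647, -0.0038, 0.1348])]
top orange [(0.76, [0.7129, 0.0045, 0.0524]), (0.67, [0.4118, 0.1021, 0.0515]), (0.6, [0.509, -0.1061, 0.0566])]
top paddle_top [(0.7, [0.5074, -0.1072, 0.0592]), (0.51, [0.5096, 0.1972, 0.2153])]
top colander [(0.71, [0.5301, -0.1136, 0.0285])]
top lid_edge [(0.79, [0.5516, -0.0023, 0.1448])]
21.4083 [0.2554275  0.57030748 0.23125356] [-0.21216946  0.75093838 -0.08128976]
```

View pics/top5.png

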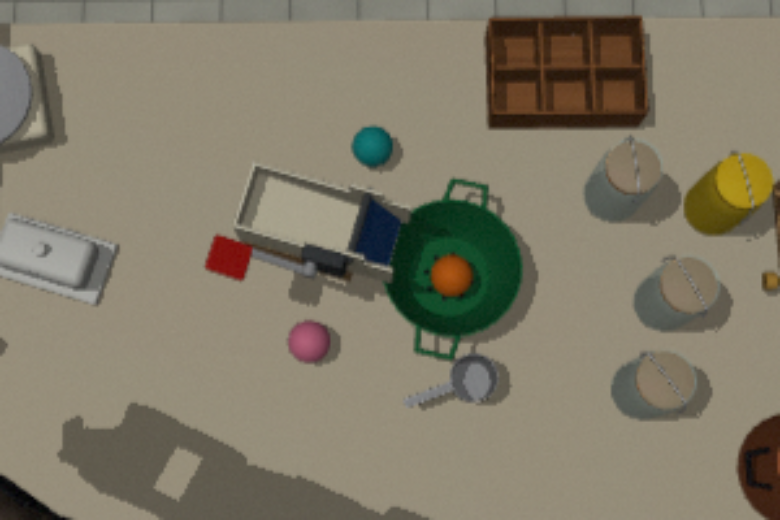

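View pics/side5.png

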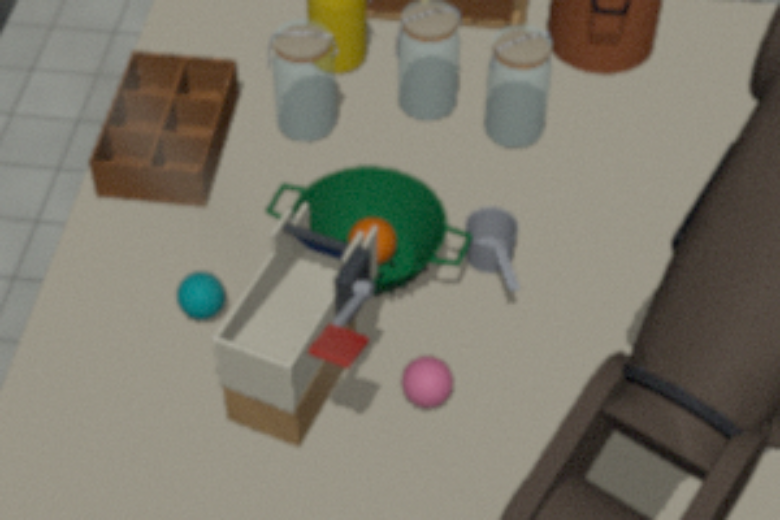

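The top view shows the orange in the colander at (452,276), the lid shut at (378,232) and the paddle up at (229,257). Everything else is where it was and the arm is clear.

```bash
python3 -c "
from plant import job; print(job.sign_off())"
```

```text
the job is handed in; nothing more can be done
None
```

The job is done and handed in at about 21 s. I pressed the red paddle with shut fingertips down to its stop (TCP z 0.1625, about 25 N on the stop). The lid lifted level and the orange rolled into the colander. I then followed the paddle up at about 15–20 mm/s, and contact ended with less than about 1 mm of travel left.

- **Final checks:** the last pictures show the lid shut, the paddle at the top and the orange in the colander. The colander and the other things in view look unmoved, and the arm is clear with no contact force.
- **Disagreements:**
  - On the way down the force read near zero between z 0.225 and 0.195, although the tips should already have been on the paddle. I can't explain that. On the way up it read a plausible 7 to 2 N, and the wrist depth readings showed the paddle staying under the tips.
  - The paddle's measured tilt at the end was 14.5°, against the stated 16°. The height matched, so I put this down to depth bias.
  - `models.find_in` for `paddle_top` in the top view put its best guess on the orange in the colander; the paddle came second.

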